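# Line up turned bushes by height on a marked rail

## Task

Set the four turned steel bushes upright on the four ring marks of the aluminium rail, one centred on each mark, in order of height: the tallest on the mark next to the rail's dark upright stop block, then each shorter one in turn, to the shortest at the other end. Leave the gauge block and the feeler gauge that are among them where they are.

Things in the scene. Friction and masses are not known exactly. Their poses are not given: they have to be found in the camera images.
- bush_a_mid (a point): The tallest of four loose plain turned steel bushes (round sleeves), standing upright: 52 mm high, 32 mm outside diameter, with an open 16 mm bore through it. The point is on its axis, half-way up; its z axis points up along the bush. There is free room for a finger on its +y and -y sides.
- bush_b_mid (a point): The second tallest of four loose plain turned steel bushes (round sleeves), standing upright: 42 mm high, 38 mm outside diameter, with an open 20 mm bore through it. The point is on its axis, half-way up; its z axis points up along the bush. There is free room for a finger on its +y and -y sides.
- bush_c_mid (a point): The second shortest of four loose plain turned steel bushes (round sleeves), standing upright: 32 mm high, 26 mm outside diameter, with an open 12 mm bore through it. The point is on its axis, half-way up; its z axis points up along the bush. There is free room for a finger on its +y and -y sides.
- bush_d_mid (a point): The shortest of four loose plain turned steel bushes (round sleeves), standing upright: 22 mm high, 44 mm outside diameter, with an open 24 mm bore through it. The point is on its axis, half-way up; its z axis points up along the bush. There is free room for a finger on its +y and -y sides.
- rail: Flat aluminium rail fixed on the bench, 60 mm wide, 340 mm long, 12 mm thick. Origin at the centre of its underside; x is across it, y along it, z up. On its flat top (12 mm above the origin) are four identical scribed dark rings, 53 mm across, in a row on the centre line at y = -105, -35, +35 and +105 mm: the marks.
- stop_block: Dark steel stop block (foot 56 x 20 mm, rising 40 mm above the rail's top) fixed across one end of the rail, at either y = +156 or y = -156 mm of the rail; the other end has only a flat 5 mm strap of the same dark steel. Origin at the centre of its underside, on the rail's top.
- gauge_block: Loose light steel gauge block standing on edge among the bushes, 9 mm thick, 34 mm long, 30 mm high; a bystander. Origin at the centre of its underside, length along its y axis.
- feeler_gauge: Loose closed feeler gauge lying flat among the bushes, 14 x 100 mm, 12 mm high; a bystander. Origin at the centre of its underside, length along its y axis.

How it is judged:
By the outcome, as a careful person would: the job done as asked, in the order asked, and still so for the second after the job is handed in, with the robot touching nothing.
It also fails if it takes over 99 s, if anything falls off the work surface, if the arm or the gripper's body presses on something with over 40 N, if the wrist force passes 120 N, or if a joint passes its speed limit or range.

## Robot

A 7-joint arm with a two-finger parallel gripper is mounted at the origin on a cart in front of the work surface, level with it; the furniture and walls round the work are solid. World frame = base frame: x ahead of the robot, y to its left, z up, the work surface at z = 0. Lengths are in m, angles in rad, forces in N, time in s.
With the tool pointing down it reaches from about 0.425 to 0.95 m from the base axis. Payload 16.7 kg.
Tool frame: the origin (TCP) lies at the very end of the fingers, on their centre line; the grasp point (between the pads) lies 19 mm behind it (r.pinch_z is the distance from the TCP to the grasp point, in m); z points along the fingers, y is the line along which they close (so a half turn about z gives the same grasp; the last joint's range is limited). The gripper opens to 94 mm and grips with 3 to 60 N. Pads are 16 mm wide; open, the fingers measure 119 mm over their backs; the gripper's body (75 mm by 177 mm) begins 78 mm behind the grasp point.
Start: joints at [1.111, 0.426, 0.074, 1.606, -0.034, 1.111, -0.067], TCP at [0.206, -0.643, 0.205] pointing down, gripper open.
Joint ranges: [-2.85, 2.85], [-0.5, 2.14], [-1.23, 1.37], [0.21, 2.46], [-1.02, 4.16], [0.16, 2.05], [-2.73, 2.73]. Speed limits (rad/s): [1.89, 1.89, 2.39, 2.39, 3.01, 3.01, 3.01].

## Interface

Orientations are given as a unit quaternion [w, x, y, z].
In Python, from cell import sensors, get_image, camera_info, ticket, r gives the robot as it stands.
- The arm moves only by the tool step_arm, never from a script. Its argument "motion" is a list that holds one entry, the list of rows, each a list of 7 numbers: the shift along the tool's x, y, z in cm, then the turn, a rotation vector about the tool's x, y, z in rad, then the opening, from -1 (shut) to 1 (fully open), so that 0 is half open. In form: [[[dx, dy, dz, rx, ry, rz, fingers], ...]]. A call has 1 to 12 rows; each row shifts and turns the commanded pose from where the row before left it, along the tool's axes as they then stand; what a row does not reach is not made up. A row lasts 1/10 s, in which the tool goes at most 50 mm and 8.59 degrees, less where a joint would pass 70% of its speed; a pose out of reach is approached as far as the arm can. A call is refused whole if a number of a shift passes 5 or a number of a turn 0.15, either way. A call with a gripper value outside its range is refused whole. The fingers move at their own pace and stop on an object; the grip force is fixed at half the most. Time passes only in rows, so rows that do not move let the fingers close. It gives the time, the measured TCP pose, the force, the opening and the grip force at its end, in the units of the state.
- sensors.get_state(): the state, without advancing time (a new reading comes with each control period).
- get_image(name): name is "scene" or "top" or "wrist"; returns the picture (400x640x3 uint8, blue, green, red); there is no depth.
- camera_info(name): a dict with "fx", "fy", "cx", "cy" (pixels), "R" (3x3) and "t" (3): a world point X has camera coordinates R X + t. Camera axes: x right, y down, z forward; pixel columns grow to the right and rows downward; lengths in m; the calibration is good to about 2 mm. A picture is of the moment at which its call begins: read the wrist's pose just before it. camera_info takes no time and is no camera call; for the wrist camera it gives the pose at the moment of the call.
- ticket.close_job(): hands the job in; it is judged then, once.
The state is a dict: "time": time; "joint_pos": joint angles; "qd": joint speeds; "effort": joint torques, N m; "ee_pos": TCP position; "tcp_rot": TCP orientation; "wrist_force": force on the tool from outside, world axes, zero at the start; "moment": the same for the moment, N m; "finger_gap": finger opening in m; "gripper_force": force on a finger pad.
Only numpy, scipy, OpenCV 4.12 (cv2) and the standard library are available. Lean on these libraries where they do the work, as an engineer would, in place of code of your own. Each camera call takes 0.05 s, during which the arm holds its last target. There are 200 camera calls.

## Working session

There is one attempt and no reset: what is moved stays moved. The work goes in short steps, Python scripts to look and compute and a tool call to move; the robot and the scene stay as the last step left them, time stands still between calls to the robot, and variables do not carry over. Pictures are saved under pics/ and viewed, at most 14 in all, crops included, and the job is handed in when it is done.

Besides the shell and the picture viewer there is one more tool, called after "Emit:" as name(argument=value, ...) on one line, values as JSON. step_arm: Moves the arm, as the interface text tells. Its arguments: {"type":"object","properties":{"motion":{"type":"array","items":{"type":"array","items":{"type":"array","items":{"type":"number"}}}}},"required":["motion"]}

```bash
mkdir -p pics
python3 - <<'E'
from cell import *
import cv2,json
s=sensors.get_state();print({k:(v if isinstance(v,float) else [round(float(x),4) for x in v] if hasattr(v,'__len__') else v) for k,v in s.items()})
for n in("scene","top"):
    cv2.imwrite(f"pics/{n}0.png",get_image(n));print(n,camera_info(n))
E
```

```text
{'time': 0.0, 'joint_pos': [1.1115, 0.4267, 0.0739, 1.6066, -0.0341, 1.1108, -0.0671], 'qd': [0.0003, 0.0007, 0.0009, 0.0001, 0.0007, 0.0007, 0.001], 'effort': [0.001, -93.5791, 3.6675, -45.4195, -0.0487, 0.0202, 0.0002], 'ee_pos': [0.2056, -0.6425, 0.2048], 'tcp_rot': [-0.0006, 0.988, 0.1543, -0.0001], 'wrist_force': [-0.5671, 0.2935, 0.4489], 'moment': [0.0599, -0.0538, 0.022], 'gripper_force': 0.0, 'finger_gap': 0.09388961657864972}
scene {'fx': 429.64774683266603, 'fy': 429.64774683266603, 'cx': 318.715534039728, 'cy': 207.76408657368916, 'R': array([[-0.84562652, -0.53345913,  0.01836155],
       [-0.39588194,  0.60372575, -0.69194849],
       [ 0.3580409 , -0.592399  , -0.72171334]]), 't': array([0.36660646, 0.36416687, 0.62675141])}
top {'fx': 520.2234066792277, 'fy': 520.2234066792277, 'cx': 322.55232021397285, 'cy': 203.51721644815638, 'R': array([[-0.0106691 , -0.99993323, -0.0044393 ],
       [-0.99091128,  0.01116798, -0.13405268],
       [ 0.1340933 ,  0.00296873, -0.99096426]]), 't': array([-0.14764989,  0.54650674,  1.34839607])}
```

View pics/top0.png

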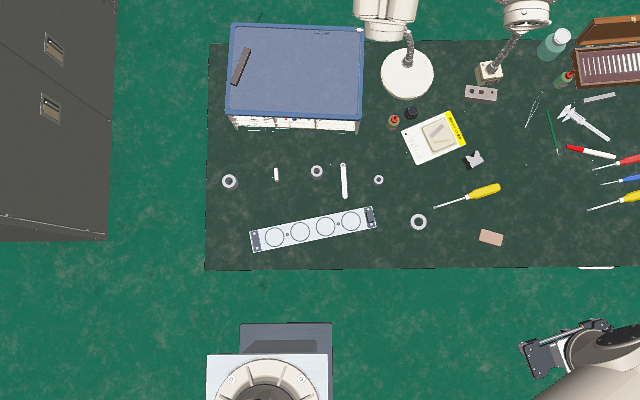

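View pics/scene0.png

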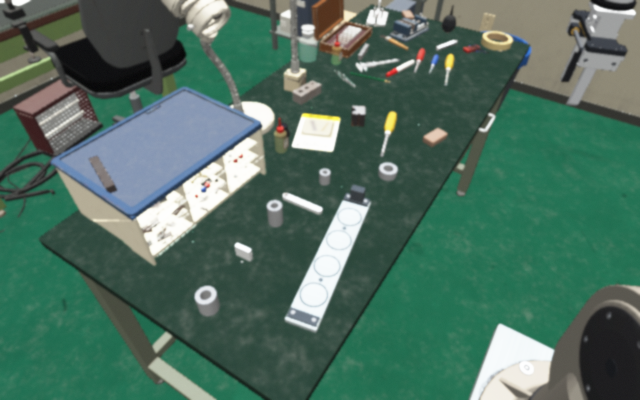

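Top view: bushes at about (229,181)=b, (317,171)=a, (378,180)=c and (418,222)=d. The rail marks run from (275,237) to (351,221). The scene view shows the raised block at (357,195), the rail's right end in the top view. I'll zoom in to check.

```bash
python3 - <<'E'
import cv2,numpy as np
t=cv2.imread("pics/top0.png");s=cv2.imread("pics/scene0.png")
a=cv2.resize(t[150:260,210:440],None,fx=3.4,fy=3.4,interpolation=cv2.INTER_CUBIC)
b=cv2.resize(s[160:335,190:400],None,fx=1.2,fy=1.2,interpolation=cv2.INTER_CUBIC)
o=np.zeros((590,790,3),np.uint8);o[:a.shape[0],:a.shape[1]]=a;o[376:376+b.shape[0],:b.shape[1]]=b[:214]
c=cv2.resize(s[180:220,335:385],None,fx=5,fy=5);o[376:576,300:550]=c
cv2.imwrite("pics/z0.png",o)
E
cat > h.py <<'E'
import numpy as np,cv2
from cell import *
from scipy.spatial.transform import Rotation as Ro
def back(ci,u,v,z):
    d=ci["R"].T@np.array([(u-ci["cx"])/ci["fx"],(v-ci["cy"])/ci["fy"],1]);c=-ci["R"].T@ci["t"]
    return c+d*(z-c[2])/d[2]
def proj(ci,X):
    p=ci["R"]@np.array(X)+ci["t"];return np.array([ci["fx"]*p[0]/p[2]+ci["cx"],ci["fy"]*p[1]/p[2]+ci["cy"]])
def pose():
    s=sensors.get_state();q=s["tcp_rot"];R=Ro.from_quat([q[1],q[2],q[3],q[0]]).as_matrix();return np.array(s["ee_pos"]),R,s
def plan(xyz,yaw):
    "shift in tool axes (cm) and turn for a down tool with closing axis y at world angle yaw"
    p,R,s=pose()
    y=np.array([np.cos(yaw),np.sin(yaw),0])
    if y@R[:,1]<0:y=-y
    z=np.array([0,0,-1.]);T=np.column_stack([np.cross(y,z),y,z])
    print("tcp",p.round(4),"shift cm",(R.T@(np.array(xyz)-p)*100).round(2),"turn",Ro.from_matrix(R.T@T).as_rotvec().round(3),"t",round(s["time"],2),"j",np.round(s["joint_pos"],2),"yawnow",round(float(np.arctan2(R[1,1],R[0,1])),3))
E
python3 - <<'E'
import sys;sys.path.insert(0,'.')
from h import *
ci=camera_info("top")
for n,u,v,z in[("b",229,181,.042),("a",317,171,.052),("c",378,180,.032),("d",418,222,.022),("m1",275,237,.012),("m2",300,231,.012),("m3",325,226,.012),("m4",351,221,.012)]:print(n,back(ci,u,v,z).round(3))
w=camera_info("wrist");p,R,s=pose();print("cam in tool",(R.T@(-w["R"].T@w["t"]-p)).round(4),(w["R"]@R).round(3),w["fx"],w["cx"],w["cy"])
E
```

```text
b [0.608 0.095 0.042]
a [ 0.63  -0.14   0.052]
c [ 0.608 -0.303  0.032]
d [ 0.494 -0.408  0.022]
m1 [ 0.459 -0.025  0.012]
m2 [ 0.474 -0.092  0.012]
m3 [ 0.487 -0.16   0.012]
m4 [ 0.5   -0.23   0.012]
cam in tool [ 0.0668  0.0009 -0.179 ] [[-0.001  1.     0.001]
 [-0.973 -0.001 -0.23 ]
 [-0.23  -0.001  0.973]] 332.60749471799187 321.12133866584844 200.6418167585823
```

View pics/z0.png

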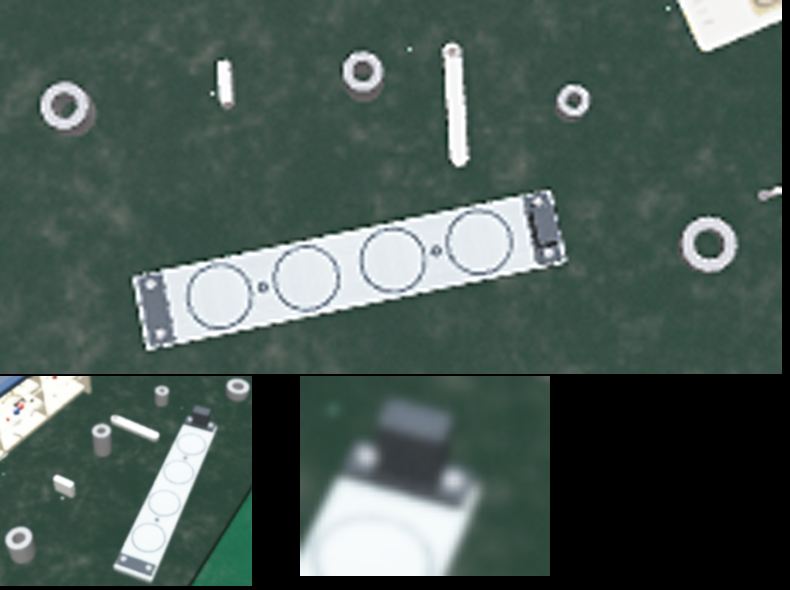

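The stop block is at the right (−y) end, next to m4. So a goes to m4, b to m3, c to m2 and d to m1. I'll fit the rail and plan the approach to d.

Run:
```python
from h import *
import json
ci=camera_info("top")
f=lambda x,y,z:back(ci,(x+.5)/3.4+209.5,(y+.5)/3.4+149.5,z)
P={n:f(*q).round(4).tolist() for n,q in dict(a=(363,72,.052),b=(66,106,.042),c=(573,101,.032),d=(709,244,.022)).items()}
M=np.array([f(x,y,.012) for x,y in((219.5,296),(306,278),(393,260),(479,241))])
c=M.mean(0);k=np.array([-105,-35,35,105])/1000;d=(k@(M-c));d/=np.linalg.norm(d)
for i in range(4):P["m%d"%(i+1)]=(c+d*k[i]).round(4).tolist()
print(P,"dir",d);json.dump(P,open("P.json","w"))
print(np.linalg.norm(M[3]-M[0]))
plan([P["d"][0],P["d"][1],.15],np.pi/2)
```

```text
{'a': [0.6305, -0.1383, 0.052], 'b': [0.608, 0.0952, 0.042], 'c': [0.6093, -0.3037, 0.032], 'd': [0.4956, -0.4089, 0.022], 'm1': [0.4595, -0.0227, 0.012], 'm2': [0.4732, -0.0913, 0.012], 'm3': [0.487, -0.1599, 0.012], 'm4': [0.5008, -0.2286, 0.012]} dir [ 0.19665418 -0.98047291  0.        ]
0.20995603874257363
tcp [ 0.2057 -0.6425  0.2049] shift cm [ 34.74 -13.4    5.5 ] turn [-0.001  0.     0.31 ] t 0.1 j [ 1.11  0.43  0.07  1.61 -0.03  1.11 -0.07] yawnow -1.261
```

Emit:
step_arm(motion=[[[0,0,0,0,0,0.1,1],[0,0,0,0,0,0.1,1],[0,0,0,0,0,0.11,1],[3,-2.4,0.5,0,0,0,1],[3.3,-2.6,0.6,0,0,0,1],[3.3,-2.6,0.6,0,0,0,1],[3.3,-2.6,0.6,0,0,0,1],[3.3,-2.6,0.6,0,0,0,1],[3.3,-2.6,0.6,0,0,0,1],[3.3,-2.6,0.6,0,0,0,1],[3.3,-2.6,0.6,0,0,0,1],[3.2,-2.6,0.6,0,0,0,1]]])

```text
time: 1.3
ee_pos: [0.4999, -0.4095, 0.152]
tcp_rot: [-0.0, 1.0, -0.0, -0.0]
wrist_force: [-0.1, 0.0, 0.7]
finger_gap: 0.094
gripper_force: 0.0
```

```bash
cat >> h.py <<'E'
def look(name,z0=None,at=None):
    ci=camera_info("wrist");im=get_image("wrist");cv2.imwrite(f"pics/{name}.png",im);np.savez(f"pics/{name}.npz",**ci)
    return im,ci
E
python3 - <<'E'
from h import *
plan([.4956,-.4089,.012],np.pi/2)
im,ci=look("d1");print(proj(ci,[.4956,-.4089,.022]))
E
```

```text
tcp [ 0.4999 -0.4095  0.152 ] shift cm [-0.43 -0.06 14.  ] turn [-0.  0. -0.] t 1.3 j [ 0.57  0.43  0.02  1.72 -0.01  0.99 -0.98] yawnow -1.571
[320.29167027 198.82741815]
```

View pics/d1.png

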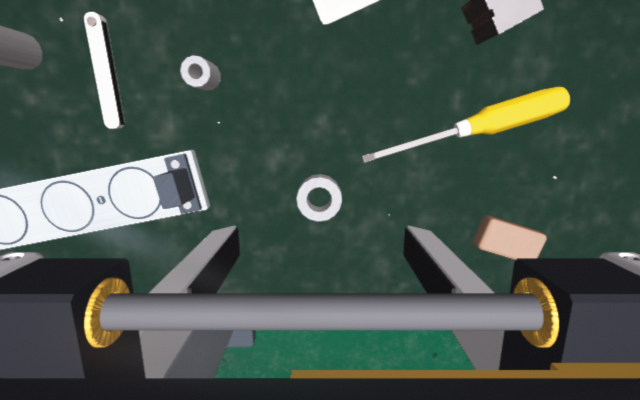

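The bush is at (319.5,198), within 1 px of the prediction. Descending and gripping.

Emit:
step_arm(motion=[[[-0.4,-0.1,3,0,0,0,1],[0,0,4,0,0,0,1],[0,0,4,0,0,0,1],[0,0,2.5,0,0,0,1],[0,0,1.2,0,0,0,1],[0,0,0,0,0,0,1],[0,0,0,0,0,0,-1],[0,0,0,0,0,0,-1],[0,0,0,0,0,0,-1],[0,0,0,0,0,0,-1],[0,0,0,0,0,0,-1],[0,0,0,0,0,0,-1]]])

```text
time: 2.55
ee_pos: [0.4949, -0.41, 0.0057]
tcp_rot: [0.0, 1.0, -0.0, 0.0]
wrist_force: [0.5, 1.5, 0.2]
finger_gap: 0.0494
gripper_force: 0.9
```

Run:
```python
from h import *
plan([.4595,-.0227,.12],np.pi/2)
z=dict(np.load("pics/d1.npz"))
print("m4",back(z,134,192.5,.012),"c",back(z,196,70,.032),"d",back(z,319.5,198,.022))
```

```text
tcp [ 0.4949 -0.41    0.0057] shift cm [ -3.55 -38.72 -11.43] turn [ 0. -0. -0.] t 2.55 j [ 0.58  0.6   0.01  1.82 -0.01  0.72 -0.97] yawnow -1.571
m4 [ 0.49978181 -0.22617687  0.012     ] c [ 0.60978496 -0.3040216   0.032     ] d [ 0.49640975 -0.40814688  0.022     ]
```

Emit:
step_arm(motion=[[[0,0,0,0,0,0,-1],[0,0,0,0,0,0,-1],[0,0,0,0,0,0,-1],[0,0,-1,0,0,0,-1],[0,0,-3,0,0,0,-1],[0,0,-3,0,0,0,-1]]])

```text
time: 3.15
ee_pos: [0.4943, -0.4097, 0.0763]
tcp_rot: [-0.0, 1.0, -0.0, -0.001]
wrist_force: [0.1, 0.5, -0.3]
finger_gap: 0.0429
gripper_force: 30.0
```

Emit:
step_arm(motion=[[[-0.1,-1.7,-0.7,0,0,0,-1],[-0.3,-3.5,-0.7,0,0,0,-1],[-0.3,-4,0,0,0,0,-1],[-0.4,-4.2,0,0,0,0,-1],[-0.4,-4.2,0,0,0,0,-1],[-0.4,-4.2,0,0,0,0,-1],[-0.4,-4.2,0,0,0,0,-1],[-0.4,-4.2,0,0,0,0,-1],[-0.4,-4.0,0,0,0,0,-1],[-0.3,-3,0,0,0,0,-1],[-0.1,-1.5,0,0,0,0,-1],[0,0,0,0,0,0,-1]]])

```text
time: 4.35
ee_pos: [0.4593, -0.0205, 0.0896]
tcp_rot: [-0.0, 1.0, 0.002, -0.0]
wrist_force: [0.1, -0.9, -0.9]
finger_gap: 0.0433
gripper_force: 30.0
```

Run:
```python
from h import *
import json
P=json.load(open("P.json"))
im,ci=look("d2");p,R,s=pose()
plan([.4595,-.0227,.018],np.pi/2)
for m in("m1","m2","m3","m4"):
    q=np.array(P[m]);pts=[proj(ci,q+.0265*np.array([np.cos(a),np.sin(a),0])) for a in np.linspace(0,6.28,40)]
    cv2.polylines(im,[np.int32(np.array(pts)*8)],True,(0,0,255),1,cv2.LINE_AA,3)
cv2.imwrite("pics/d2o.png",im)
```

```text
tcp [ 0.4595 -0.022   0.0895] shift cm [0.   0.07 7.15] turn [-0.     0.     0.002] t 4.4 j [ 0.02  0.24 -0.13  2.18  0.05  0.73 -1.71] yawnow -1.569
```

View pics/d2o.png

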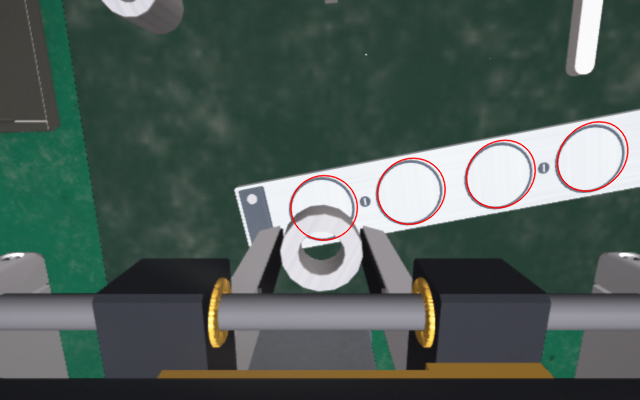

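The overlaid rings match to within a few mm. I'll fit the rail pose from this picture.

Run:
```python
from h import *
import json
from scipy.optimize import differential_evolution as DE
im=cv2.imread("pics/d2.png");ci=dict(np.load("pics/d2.npz"));P=json.load(open("P.json"))
g=cv2.cvtColor(im,cv2.COLOR_BGR2GRAY);bh=cv2.GaussianBlur(cv2.morphologyEx(g,cv2.MORPH_BLACKHAT,np.ones((7,7))),(0,0),1).astype(np.float32)
c0=np.mean([P["m%d"%i] for i in(1,2,3,4)],0);th0=np.arctan2(-.98047,.19665)
A=np.linspace(0,2*np.pi,90)
def marks(q):
    d=np.array([np.cos(th0+q[2]),np.sin(th0+q[2]),0]);return [c0+[q[0],q[1],0]+d*k for k in(-.105,-.035,.035,.105)]
def cost(q):
    s=0
    for i,m in enumerate(marks(q)):
        X=m[:,None]+.0262*np.array([np.cos(A),np.sin(A),0*A])
        if i==0:X=X[:,X[0]>m[0]+.003]
        p=ci["R"]@X+ci["t"][:,None]
        u=(ci["fx"]*p[0]/p[2]+ci["cx"]).astype(np.float32);v=(ci["fy"]*p[1]/p[2]+ci["cy"]).astype(np.float32)
        s+=cv2.remap(bh,u[None],v[None],cv2.INTER_LINEAR).sum()
    return -s
o=DE(cost,[(-.008,.008),(-.008,.008),(-.03,.03)],seed=1);print(o.x,-o.fun)
m=[x.round(4).tolist() for x in marks(o.x)];print(m)
for i in range(4):P["m%d"%(i+1)]=m[i]
json.dump(P,open("P.json","w"))
p,R,s=pose();print(p,s["finger_gap"])
# held bush: outer top ellipse, by eye centre/width; predicted for axis at TCP
for dz in(.016,.006):print(dz,[proj(ci,p+np.array([dx,dy,dz])).round(1) for dx,dy in((0,0),(0,.022),(0,-.022),(.022,0),(-.022,0))])
plan([m[0][0],m[0][1],.018],np.pi/2)
```

```text
[-0.00191838  0.00182467  0.00030353] 20455.98828125
[[0.4575, -0.0209, 0.012], [0.4713, -0.0895, 0.012], [0.4851, -0.1581, 0.012], [0.4989, -0.2267, 0.012]]
[ 0.45947553 -0.02200408  0.08951711] 0.04329981368279646
0.016 [array([323.4, 253.3]), array([281.4, 253.1]), array([365.4, 253.4]), array([323.6, 212.7]), array([323.2, 291.5])]
0.006 [array([323.3, 246.3]), array([283.5, 246.2]), array([363.1, 246.4]), array([323.5, 207.8]), array([323.1, 282.8])]
tcp [ 0.4595 -0.022   0.0895] shift cm [-0.2  -0.11  7.15] turn [-0.     0.     0.002] t 4.4 j [ 0.02  0.24 -0.13  2.18  0.05  0.73 -1.71] yawnow -1.569
```

Emit:
step_arm(motion=[[[-0.3,-0.1,2,0,0,0,-1],[0,0,2.5,0,0,0,-1],[0,0,1.5,0,0,0,-1],[0,0,0.7,0,0,0,-1],[0,0,0.4,0,0,0,-1],[0,0,0,0,0,0,-1],[0,0,0,0,0,0,-1]]])

```text
time: 5.1
ee_pos: [0.4573, -0.0221, 0.0191]
tcp_rot: [-0.0, 1.0, -0.0, 0.0]
wrist_force: [0.4, 0.1, -2.0]
finger_gap: 0.0431
gripper_force: 30.0
```

Emit:
step_arm(motion=[[[-0.1,-0.1,0,0,0,0,-1],[0,0,0.1,0,0,0,-1],[0,0,0,0,0,0,-1]]])

```text
time: 5.4
ee_pos: [0.456, -0.0209, 0.0177]
tcp_rot: [-0.0, 1.0, -0.0, 0.0]
wrist_force: [0.4, 0.5, -0.9]
finger_gap: 0.0436
gripper_force: 30.0
```

Release, rise, and move off towards c.

Emit:
step_arm(motion=[[[0,0,0,0,0,0,0.3],[0,0,0,0,0,0,0.3],[0,0,0,0,0,0,0.3],[0,0,0,0,0,0,0.3],[0,0,-1,0,0,0,0.3],[0,0,-3,0,0,0,0.3],[0,0,-4,0,0,0,0.6],[0,0,-3,0,0,0,0.6],[0,0,0,0,0,0,0.6]]])

```text
time: 6.3
ee_pos: [0.4581, -0.0208, 0.1318]
tcp_rot: [-0.0, 1.0, -0.0, 0.003]
wrist_force: [0.5, -0.8, 0.5]
finger_gap: 0.0747
gripper_force: 0.0
```

```bash
cat >> h.py <<'E'
def overlay(name,circs):
    "draw predicted circles (centre,radius)"
    im,ci=look(name)
    for q,r in circs:
        pts=[proj(ci,np.array(q)+r*np.array([np.cos(a),np.sin(a),0])) for a in np.linspace(0,6.28,60)]
        cv2.polylines(im,[np.int32(np.array(pts)*8)],True,(0,0,255),1,cv2.LINE_AA,3)
    cv2.imwrite(f"pics/{name}o.png",im)
E
python3 - <<'E'
from h import *
import json
P=json.load(open("P.json"))
overlay("d3",[(P["m%d"%i],.0265) for i in(1,2,3,4)]+[(P["m1"][:2]+[.034],.022)])
plan([.6095,-.304,.15],np.pi/2)
E
```

```text
tcp [ 0.4572 -0.0209  0.1298] shift cm [15.26 28.31 -1.95] turn [-0.    -0.004 -0.   ] t 6.35 j [ 0.03  0.17 -0.14  2.15  0.03  0.82 -1.7 ] yawnow -1.571
```

View pics/d3o.png

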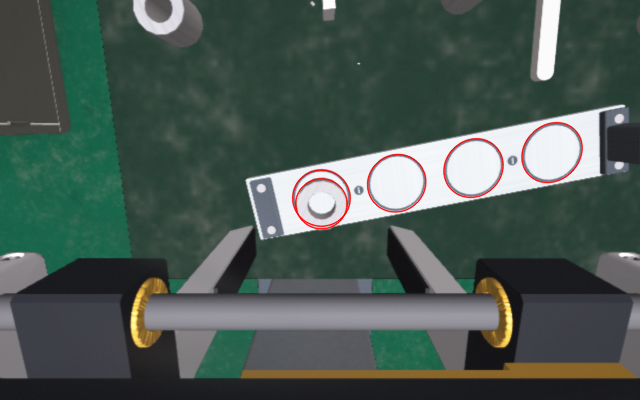

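Bush d sits on m1 at (322,203), on the predicted circle to within about 1 mm. On to c.

Emit:
step_arm(motion=[[[0.8,1.3,0,0,0,0,0.6],[1.5,2.7,0,0,0,0,0.6],[2,3.8,0,0,0,0,0.6],[2.1,4,0,0,0,0,0.6],[2.1,4,0,0,0,0,0.6],[2.1,4,0,0,0,0,0.6],[2,3.8,0,0,0,0,0.6],[1.6,2.8,0,0,0,0,0.6],[0.9,1.6,0,0,0,0,0.6],[0.2,0.3,0,0,0,0,0.6],[0,0,0,0,0,0,0.6]]])

```text
time: 7.45
ee_pos: [0.6083, -0.3036, 0.1264]
tcp_rot: [-0.0, 1.0, -0.0, -0.001]
wrist_force: [-0.2, 0.6, -0.0]
finger_gap: 0.0752
gripper_force: 0.0
```

Run:
```python
from h import *
overlay("c1",[((.6095,-.304,.032),.013)])
plan([.6095,-.304,.005],np.pi/2)
im=cv2.imread("pics/c1o.png");cv2.imwrite("pics/c1z.png",cv2.resize(im[140:270,230:410],None,fx=3,fy=3))
```

```text
tcp [ 0.6083 -0.3029  0.1267] shift cm [ 0.14  0.13 12.17] turn [-0.001  0.001  0.   ] t 7.5 j [ 0.36  0.51  0.    1.66 -0.    0.98 -1.2 ] yawnow -1.571
```

View pics/c1z.png

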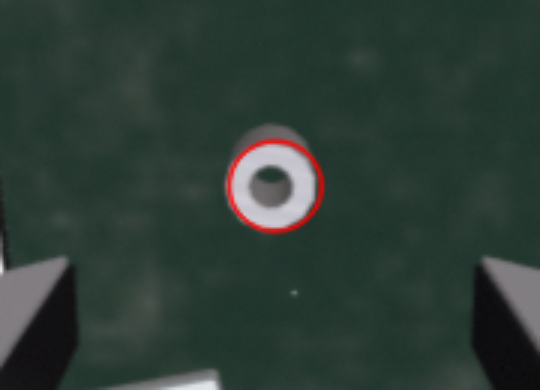

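Bush c is within 1 px of the prediction. Gripping.

Emit:
step_arm(motion=[[[0.1,0,3,0,0,0,0.6],[0,0,4,0,0,0,0.6],[0,0,3,0,0,0,0.6],[0,0,1.5,0,0,0,0.6],[0,0,0.6,0,0,0,0.6],[0,0,0,0,0,0,0.6],[0,0,0,0,0,0,-1],[0,0,0,0,0,0,-1],[0,0,0,0,0,0,-1],[0,0,0,0,0,0,-1],[0,0,0,0,0,0,-1],[0,0,0,0,0,0,-1]]])

```text
time: 8.7
ee_pos: [0.6099, -0.3039, 0.0066]
tcp_rot: [-0.0, 1.0, -0.0, 0.0]
wrist_force: [-0.3, -0.3, -0.2]
finger_gap: 0.0305
gripper_force: 0.0
```

Emit:
step_arm(motion=[[[0,0,0,0,0,0,-1],[0,0,0,0,0,0,-1],[0,0,0,0,0,0,-1],[0,0,0,0,0,0,-1],[0,0,0,0,0,0,-1]]])

```text
time: 9.2
ee_pos: [0.6099, -0.3039, 0.0065]
tcp_rot: [-0.0, 1.0, -0.0, 0.0]
wrist_force: [-0.2, -0.4, 2.3]
finger_gap: 0.0256
gripper_force: 30.0
```

Emit:
step_arm(motion=[[[0,0,-1.4,0,0,0,-1],[0,0,-3.5,0,0,0,-1],[-0.6,-1,-3,0,0,0,-1],[-1.5,-2.4,-0.5,0,0,0,-1],[-2.2,-3.4,0,0,0,0,-1],[-2.2,-3.4,0,0,0,0,-1],[-2.2,-3.4,0,0,0,0,-1],[-2.2,-3.4,0,0,0,0,-1],[-1.7,-2.5,0,0,0,0,-1],[-0.9,-1.4,0,0,0,0,-1],[-0.4,-0.5,0,0,0,0,-1],[0,0,0,0,0,0,-1]]])

```text
time: 10.4
ee_pos: [0.4713, -0.0901, 0.091]
tcp_rot: [0.0, 1.0, 0.0, 0.0]
wrist_force: [0.2, -1.0, -0.5]
finger_gap: 0.0257
gripper_force: 30.0
```

Run:
```python
from h import *
plan([.4713,-.0895,.019],np.pi/2)
```

```text
tcp [ 0.4713 -0.0901  0.091 ] shift cm [-0.01 -0.06  7.2 ] turn [ 0.    -0.001  0.   ] t 10.4 j [ 0.11  0.26 -0.06  2.14  0.02  0.74 -1.54] yawnow -1.571
```

Emit:
step_arm(motion=[[[0,0,2,0,0,0,-1],[0,0,2.5,0,0,0,-1],[0,0,1.5,0,0,0,-1],[0,0,0.7,0,0,0,-1],[0,0,0.5,0,0,0,-1],[0,0,0,0,0,0,-1],[0,0,0,0,0,0,-1],[0,0,0,0,0,0,-1]]])

```text
time: 11.2
ee_pos: [0.4714, -0.0902, 0.0189]
tcp_rot: [0.0, 1.0, -0.0, 0.0]
wrist_force: [-0.3, -1.3, -0.5]
finger_gap: 0.0259
gripper_force: 30.0
```

Emit:
step_arm(motion=[[[0,-0.06,0.05,0,0,0,-1],[0,0,0,0,0,0,-1],[0,0,0,0,0,0,-0.15],[0,0,0,0,0,0,-0.15],[0,0,0,0,0,0,-0.15],[0,0,0,0,0,0,-0.15],[0,0,-1,0,0,0,-0.15],[0,0,-3,0,0,0,-0.15],[0,0,-4,0,0,0,0.3],[0,0,-3.5,0,0,0,0.6],[0,0,0,0,0,0,0.6]]])

```text
time: 12.3
ee_pos: [0.4733, -0.0895, 0.1379]
tcp_rot: [0.0, 1.0, -0.0, 0.004]
wrist_force: [0.1, 0.3, -0.4]
finger_gap: 0.0603
gripper_force: 0.0
```

Run:
```python
from h import *
import json
P=json.load(open("P.json"))
overlay("c2",[(P["m%d"%i],.0265) for i in(1,2,3,4)]+[(P["m1"][:2]+[.034],.022),(P["m2"][:2]+[.044],.013),(P["b"],.019),(P["a"],.016)])
plan([P["b"][0],P["b"][1],.15],np.pi/2)
```

```text
tcp [ 0.4723 -0.0895  0.1357] shift cm [ 13.57 -18.47  -1.37] turn [ 0.    -0.005 -0.   ] t 12.35 j [ 0.11  0.19 -0.06  2.1   0.02  0.84 -1.53] yawnow -1.571
```

View pics/c2o.png

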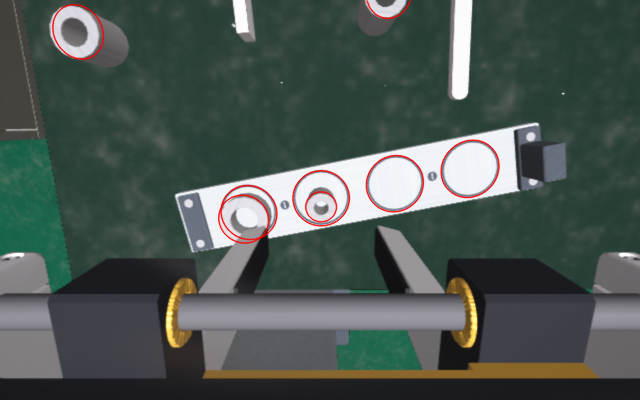

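Bush c is centred on m2 at (321,207), and d is still in place. On to b.

Emit:
step_arm(motion=[[[0.7,-0.9,0,0,0,0,1],[1.6,-2.2,0,0,0,0,1],[2.1,-2.9,0,0,0,0,1],[2.2,-3,0,0,0,0,1],[2.2,-3,0,0,0,0,1],[2.1,-2.9,0,0,0,0,1],[1.6,-2.2,0,0,0,0,1],[0.9,-1.1,0,0,0,0,1],[0.2,-0.3,0,0,0,0,1],[0,0,0,0,0,0,1]]])

```text
time: 13.35
ee_pos: [0.6064, 0.0953, 0.1322]
tcp_rot: [0.0, 1.0, -0.0, -0.001]
wrist_force: [0.2, -1.0, 0.6]
finger_gap: 0.0938
gripper_force: 0.0
```

Run:
```python
from h import *
overlay("b1",[((.608,.0952,.042),.019)])
plan([.608,.0952,.005],np.pi/2)
im=cv2.imread("pics/b1o.png");cv2.imwrite("pics/b1z.png",cv2.resize(im[140:270,230:410],None,fx=3,fy=3))
```

```text
tcp [0.6063 0.0945 0.1325] shift cm [ 0.19 -0.07 12.75] turn [ 0.001  0.001 -0.001] t 13.4 j [-0.16  0.4  -0.13  1.81  0.06  0.93 -1.89] yawnow -1.572
```

View pics/b1z.png

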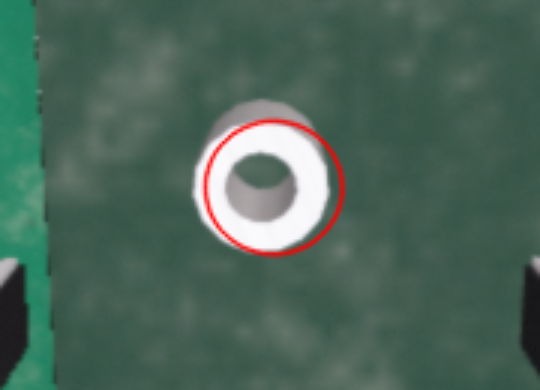

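Bush b is about 3.5 mm further towards +y (x 0.608, y 0.0987). Correcting and gripping.

Emit:
step_arm(motion=[[[0.2,-0.4,3,0,0,0,1],[0,0,4,0,0,0,1],[0,0,3.5,0,0,0,1],[0,0,1.6,0,0,0,1],[0,0,0.6,0,0,0,1],[0,0,0,0,0,0,1],[0,0,0,0,0,0,-1],[0,0,0,0,0,0,-1],[0,0,0,0,0,0,-1],[0,0,0,0,0,0,-1],[0,0,0,0,0,0,-1],[0,0,0,0,0,0,-1]]])

```text
time: 14.6
ee_pos: [0.609, 0.0997, 0.0061]
tcp_rot: [-0.0, 1.0, -0.0, 0.0]
wrist_force: [-0.2, 0.1, 0.2]
finger_gap: 0.0493
gripper_force: 0.0
```

Emit:
step_arm(motion=[[[0,0,0,0,0,0,-1],[0,0,0,0,0,0,-1],[0,0,0,0,0,0,-1],[0,0,0,0,0,0,-1],[0,0,0,0,0,0,-1]]])

```text
time: 15.1
ee_pos: [0.6089, 0.0997, 0.006]
tcp_rot: [-0.0, 1.0, -0.0, -0.0]
wrist_force: [0.2, 0.9, 0.9]
finger_gap: 0.0381
gripper_force: 30.0
```

Emit:
step_arm(motion=[[[0,0,-1.5,0,0,0,-1],[0,0,-3.5,0,0,0,-1],[-0.4,0.8,-3.5,0,0,0,-1],[-1.1,2.3,-0.9,0,0,0,-1],[-1.8,3.8,0,0,0,0,-1],[-1.9,4,0,0,0,0,-1],[-1.9,4,0,0,0,0,-1],[-1.9,4,0,0,0,0,-1],[-1.7,3.4,0,0,0,0,-1],[-1.1,2.3,0,0,0,0,-1],[-0.5,1,0,0,0,0,-1],[-0.1,0.2,0,0,0,0,-1]]])

```text
time: 16.3
ee_pos: [0.4846, -0.1592, 0.1007]
tcp_rot: [0.0, 1.0, -0.001, 0.0]
wrist_force: [0.5, 0.5, -2.8]
finger_gap: 0.0386
gripper_force: 30.0
```

Emit:
step_arm(motion=[[[0,0,1,0,0,0,-1],[0,0,1,0,0,0,-1],[0,0,0,0,0,0,-1],[0,0,0,0,0,0,-1]]])

```text
time: 16.7
ee_pos: [0.4849, -0.1574, 0.0793]
tcp_rot: [-0.0, 1.0, 0.001, -0.001]
wrist_force: [0.4, -0.6, -2.0]
finger_gap: 0.0384
gripper_force: 30.0
```

Emit:
step_arm(motion=[[[0.05,0.05,1.5,0,0,0,-1],[0,0,2,0,0,0,-1],[0,0,1.5,0,0,0,-1],[0,0,0.7,0,0,0,-1],[0,0,0.3,0,0,0,-1],[0,0,0,0,0,0,-1],[0,0,0,0,0,0,-1],[0,0,0,0,0,0,-1]]])

```text
time: 17.5
ee_pos: [0.4858, -0.1589, 0.0206]
tcp_rot: [0.0, 1.0, -0.0, 0.0]
wrist_force: [0.3, 0.4, -2.1]
finger_gap: 0.0381
gripper_force: 30.0
```

Emit:
step_arm(motion=[[[0,-0.08,0.15,0,0,0,-1],[0,0,0.1,0,0,0,-1],[0,0,0,0,0,0,-1],[0,0,0,0,0,0,0.1],[0,0,0,0,0,0,0.1],[0,0,0,0,0,0,0.1],[0,0,0,0,0,0,0.1],[0,0,-1,0,0,0,0.1],[0,0,-3,0,0,0,0.1],[0,0,-4,0,0,0,0.3],[0,0,-3.5,0,0,0,0.6],[0,0,0,0,0,0,0.6]]])

```text
time: 18.7
ee_pos: [0.4878, -0.1586, 0.1375]
tcp_rot: [0.001, 1.0, -0.0, 0.004]
wrist_force: [0.2, 0.4, 0.6]
finger_gap: 0.0722
gripper_force: 0.0
```

Run:
```python
from h import *
import json
P=json.load(open("P.json"))
overlay("b2",[(P["m%d"%i],.0265) for i in(1,2,3,4)]+[(P["m1"][:2]+[.034],.022),(P["m2"][:2]+[.044],.013),(P["m3"][:2]+[.054],.019),(P["a"],.016)])
plan([P["a"][0],P["a"][1],.15],np.pi/2)
```

```text
tcp [ 0.4868 -0.1584  0.1352] shift cm [14.38 -2.01 -1.42] turn [ 0.001 -0.005 -0.   ] t 18.75 j [ 0.24  0.24 -0.06  2.04  0.02  0.86 -1.4 ] yawnow -1.571
```

View pics/b2o.png

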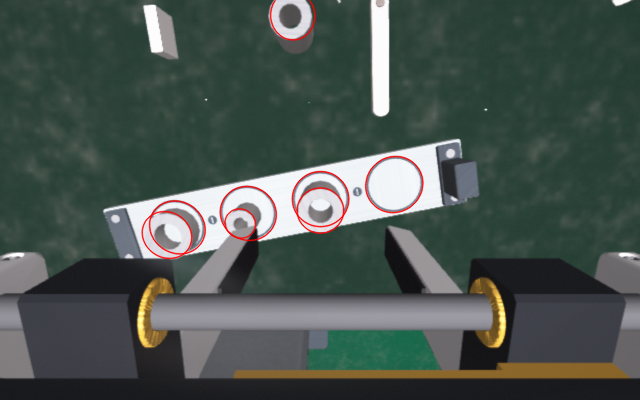

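Bush b is centred on m3 at (320,208). On to a.

Emit:
step_arm(motion=[[[0.8,-0.1,0,0,0,0,0.6],[2,-0.3,0,0,0,0,0.6],[2.8,-0.4,0,0,0,0,0.6],[2.9,-0.4,0,0,0,0,0.6],[2.8,-0.4,0,0,0,0,0.6],[2,-0.3,0,0,0,0,0.6],[0.9,-0.1,0,0,0,0,0.6],[0.3,0,0,0,0,0,0.6],[0,0,0,0,0,0,0.6]]])

```text
time: 19.65
ee_pos: [0.6297, -0.1382, 0.1317]
tcp_rot: [-0.0, 1.0, -0.0, -0.001]
wrist_force: [-0.1, -0.2, 0.2]
finger_gap: 0.0753
gripper_force: 0.0
```

Run:
```python
from h import *
overlay("a1",[((.6305,-.1383,.052),.016)])
plan([.6305,-.1383,.007],np.pi/2)
im=cv2.imread("pics/a1o.png");cv2.imwrite("pics/a1z.png",cv2.resize(im[140:270,230:410],None,fx=3,fy=3))
```

```text
tcp [ 0.6295 -0.1384  0.132 ] shift cm [ 1.10e-01 -1.00e-02  1.25e+01] turn [-0.     0.001 -0.001] t 19.7 j [ 0.16  0.45 -0.06  1.74  0.03  0.96 -1.48] yawnow -1.571
```

View pics/a1z.png

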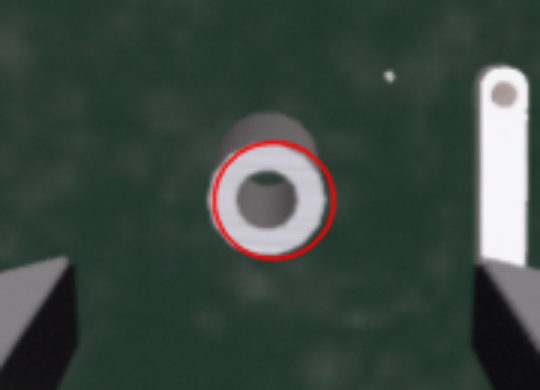

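Bush a is about 2 mm towards +y. I'll correct and use a narrower opening to stay clear of the feeler gauge at right.

Emit:
step_arm(motion=[[[0.1,-0.2,2,0,0,0,0.3],[0,0,3,0,0,0,0.3],[0,0,3.5,0,0,0,0.3],[0,0,2.8,0,0,0,0.3],[0,0,1.2,0,0,0,0.3],[0,0,0,0,0,0,0.3],[0,0,0,0,0,0,-1],[0,0,0,0,0,0,-1],[0,0,0,0,0,0,-1],[0,0,0,0,0,0,-1],[0,0,0,0,0,0,-1],[0,0,0,0,0,0,-1]]])

```text
time: 20.9
ee_pos: [0.6319, -0.1361, 0.0084]
tcp_rot: [0.0, 1.0, -0.0, 0.001]
wrist_force: [-1.0, 0.3, 6.6]
finger_gap: 0.0311
gripper_force: 30.0
```

Emit:
step_arm(motion=[[[0,0,0,0,0,0,-1],[0,0,0,0,0,0,-1],[0,0,0,0,0,0,-1],[0,0,0,0,0,0,-1]]])

```text
time: 21.3
ee_pos: [0.6319, -0.1361, 0.0083]
tcp_rot: [0.0, 1.0, -0.0, 0.001]
wrist_force: [-1.7, -0.1, 7.6]
finger_gap: 0.0313
gripper_force: 30.0
```

Emit:
step_arm(motion=[[[0,0,-1.2,0,0,0,-1],[0,0,-3,0,0,0,-1],[-0.3,0.2,-3,0,0,0,-1],[-1,0.6,-1.5,0,0,0,-1],[-2,1.4,0,0,0,0,-1],[-2.3,1.6,0,0,0,0,-1],[-2.4,1.7,0,0,0,0,-1],[-2.3,1.6,0,0,0,0,-1],[-1.6,1.1,0,0,0,0,-1],[-0.9,0.6,0,0,0,0,-1],[-0.4,0.3,0,0,0,0,-1],[0,0,0,0,0,0,-1]]])

```text
time: 22.5
ee_pos: [0.4996, -0.227, 0.0946]
tcp_rot: [-0.0, 1.0, -0.0, 0.0]
wrist_force: [0.2, 0.4, -1.5]
finger_gap: 0.031
gripper_force: 30.0
```

Emit:
step_arm(motion=[[[0,0,1.5,0,0,0,-1],[0,0,1,0,0,0,-1],[0,0,0,0,0,0,-1],[0,0,0,0,0,0,-1]]])

```text
time: 22.9
ee_pos: [0.4997, -0.2265, 0.0693]
tcp_rot: [-0.0, 1.0, 0.0, -0.0]
wrist_force: [-0.1, 0.1, -1.6]
finger_gap: 0.0311
gripper_force: 30.0
```

Emit:
step_arm(motion=[[[0,0,1.5,0,0,0,-1],[0,0,1.5,0,0,0,-1],[0,0,1,0,0,0,-1],[0,0,0.6,0,0,0,-1],[0,0,0.15,0,0,0,-1],[0,0,0,0,0,0,-1],[0,0,0,0,0,0,-1]]])

```text
time: 23.6
ee_pos: [0.4997, -0.2271, 0.0225]
tcp_rot: [0.0, 1.0, -0.0, 0.0]
wrist_force: [-0.2, 0.4, -1.3]
finger_gap: 0.0314
gripper_force: 30.0
```

Lower 2 mm, release to about 42 mm and rise.

Emit:
step_arm(motion=[[[0,-0.03,0.1,0,0,0,-1],[0,0,0.1,0,0,0,-1],[0,0,0,0,0,0,-1],[0,0,0,0,0,0,-0.1],[0,0,0,0,0,0,-0.1],[0,0,0,0,0,0,-0.1],[0,0,0,0,0,0,-0.1],[0,0,-1,0,0,0,-0.1],[0,0,-3,0,0,0,-0.1],[0,0,-4,0,0,0,-0.1],[0,0,-4,0,0,0,0.3],[0,0,-4,0,0,0,0.6]]])

```text
time: 24.8
ee_pos: [0.4991, -0.2266, 0.1824]
tcp_rot: [0.0, 1.0, -0.0, 0.0]
wrist_force: [-0.5, -0.7, -0.4]
finger_gap: 0.0546
gripper_force: 0.0
```

Emit:
step_arm(motion=[[[0,-3,-2,0,0,0,0.6],[0,-4,-2,0,0,0,0.6],[0,-3,0,0,0,0,0.6],[0,-1,0,0,0,0,0.6],[0,0,0,0,0,0,0.6],[0,0,0,0,0,0,0.6]]])

```text
time: 25.4
ee_pos: [0.4992, -0.1177, 0.2201]
tcp_rot: [0.0, 1.0, -0.0, -0.0]
wrist_force: [-0.6, -0.3, -0.0]
finger_gap: 0.0753
gripper_force: 0.0
```

Run:
```python
from h import *
import json
P=json.load(open("P.json"));p,_,s=pose();print(p)
overlay("f",[(P["m%d"%i],.0265) for i in(1,2,3,4)]+[(P["m1"][:2]+[.034],.022),(P["m2"][:2]+[.044],.013),(P["m3"][:2]+[.054],.019),(P["m4"][:2]+[.064],.016)])
im=cv2.imread("pics/fo.png");cv2.imwrite("pics/fz.png",cv2.resize(im[120:310,180:500],None,fx=2.5,fy=2.5,interpolation=cv2.INTER_CUBIC))
```

```text
[ 0.4991895  -0.11773401  0.22006598]
```

View pics/fz.png

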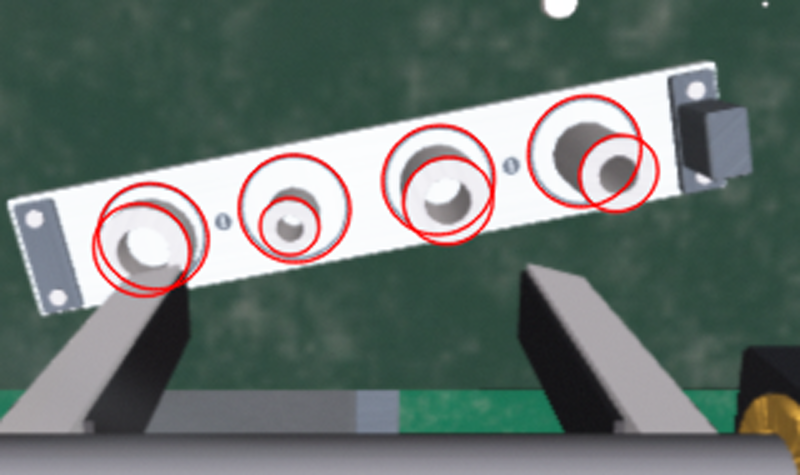

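All four bushes are upright and match the predicted circles on their marks, with the tallest next to the stop block. Handing in.

```bash
python3 -c "
from cell import *
print(ticket.close_job())"
```

```text
the job is handed in; nothing more can be done
None
```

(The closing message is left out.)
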